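# Set up the tape peel-test jig

## Robot

A 6-joint arm with a two-finger parallel gripper is mounted at the origin on a cart in front of the work surface, level with it; the furniture and walls round the work are solid. World frame = base frame: x ahead of the robot, y to its left, z up, the work surface at z = 0. Lengths are in m, angles in degrees, forces in N, time in s.
With the tool pointing down it reaches from about 0.325 to 0.85 m from the base axis. Payload 15.5 kg.
Tool frame: the origin (TCP) lies midway between the tips of the shut fingers; the grasp point (between the pads) lies 19 mm behind it; z points along the fingers, y is the line along which they close (so a half turn about z gives the same grasp; the last joint's range is limited). The gripper opens to 91 mm and grips with 3 to 60 N. Pads are 32 mm wide; open, the fingers measure 118 mm over their backs; the gripper's body (76 mm by 178 mm) begins 60 mm behind the grasp point.
Start: joints at [-80.816, 28.281, 77.091, -0, 74.628, -5.472], TCP at [0.158, -0.605, 0.214] pointing down, gripper open.
Joint ranges: [-166.48, 166.48], [-47.26, 123.95], [12.59, 153.08], [-70.14, 250.14], [6.76, 159.57], [-176.63, 176.63]. Speed limits (degrees/s): [108.29, 108.29, 147.25, 172.46, 172.46, 172.46].

## Interface

Orientations are given as a 3x3 rotation matrix whose columns are the frame's x, y, z axes.
In Python, from bench import ctrl gives the robot as it stands. The module is installed in compiled form; this text tells all that it offers. Calls block until the motion is done:
- ctrl.goto(position, orientation): joint-space move of the TCP to a pose.
- ctrl.move_l(position, vel=0.15, ori=None, contact_N=None): straight line of the TCP; ori=None keeps the orientation; vel is the mean speed in m/s. With contact_N (N) it stops when the force on the tool has changed by that much, and returns True; else False.
- ctrl.movej(angles): joint-space move.
- ctrl.command_gripper(opening): opening from 0.0 (shut) to 1.0 (fully open); the grip force is fixed at half the most; returns when the fingers have stopped.
- ctrl.sleep(seconds).
- ctrl.ik(position, orientation): joint angles nearest the present ones, or None.
- ctrl.read_camera(name): name is "scene" or "top"; returns the picture (400x640x3 uint8, blue, green, red); there is no depth.
- ctrl.camera_params(name): a dict with "fx", "fy", "cx", "cy" (pixels), "pose" (4x4, takes a point from camera to world coordinates). Camera axes: x right, y up, looking along -z (the intrinsics and any distortion apply to the point x, -y, -z); pixel columns grow to the right and rows downward; lengths in m; the calibration is good to about 2 mm. A picture is of the moment at which its call begins. camera_params takes no time and is no camera call.
A pose or a line that the arm cannot do raises ctrl.MotionError and nothing moves.
- ctrl.sign_off(): hands the job in; it is judged then, once.
Readings, each from a call of its own:
- ctrl.current_t(): time.
- ctrl.current_q(): joint angles.
- ctrl.current_dq(): joint speeds.
- ctrl.current_effort(): joint torques, N m.
- ctrl.current_tool_pos(): TCP position.
- ctrl.current_eef_rot(): TCP orientation.
- ctrl.current_contact_force(): force on the tool from outside, world axes, zero at the start.
- ctrl.current_wrist_torque(): the same for the moment, N m.
- ctrl.current_grip_width(): opening from 0.0 (shut) to 1.0 (fully open).
- ctrl.current_grasp_force(): force on a finger pad.
Only numpy, scipy, OpenCV 4.12 (cv2) and the standard library are available. Lean on these libraries where they do the work, as an engineer would, in place of code of your own. Each camera call takes 0.05 s, during which the arm holds its last target. There are 200 camera calls.

## Task

Get the peel-test jig ready: hang the roll of packing tape on the slanted peg of the jig, pushed down until it rests against the round backplate, and turn the turntable by its bar until its scale reads 60 degrees (the long mark with two dots) at the index line on the front block. Either may be done first; leave the white jars standing upright.

Things in the scene. Friction and masses are not known exactly. Their poses are not given: they have to be found in the camera images.
- jig: Peel-test jig, fixed to the desk: dark steel bed 190 mm (x) by 310 mm (y), top 14 mm above the desk, with the turntable at its -y end and the slanted peg at its +y end. Origin on the desk under the middle of the bed; its front edge (-x) faces the robot within about 20 degrees. In this frame the turntable's axis is at (5, -70) mm and the peg's foot at (60, 105, 105) mm.
- turntable (a joint): Angle of the turntable in rad = its scale reading at the index line (60 degrees = 1.047). It grows when the turntable is turned counter-clockwise seen from above. Limits -0.5 and 2.0; starts between -0.2 and 0.35. Friction about 0.12 N m, no spring: it stays where it is left.
- bar_grip (a point): Grip point on the turntable's vertical axis, 54 mm above the desk, halfway along the upright black bar by which it is turned: 84 mm long, 18 mm thick, from 34 to 70 mm above the desk. The frame turns with the table: x along the bar, y across it, z up; at reading zero it is parallel to the jig's frame. The bar lies in line with the zero mark, which is on its -x side.
- zero_mark (a point): On the rim of the turntable (aluminium disc 132 mm across, top 34 mm above the desk) at its zero mark, turning with it. Black marks every 10 degrees, -30 to 120: the zero mark is the thickest and longest, without dots; the longer marks at 30, 60, 90, 120 bear 1, 2, 3, 4 dots (the long mark at -30 none). Readings grow clockwise round the disc, seen from above.
- index_line (a point): Middle of the fixed black index line on top of a small aluminium block (24 x 34 mm, top 35 mm above the desk) at the front of the turntable, 85 mm from its axis. The line points at the axis. Fixed to the jig, same frame directions.
- peg_foot (a point): Foot of the slanted peg: centre of the face of its round backplate (84 mm across, square to the peg), 105 mm above the desk. z runs out along the peg, 63 degrees above level and leaning to the front (-x) of the jig; y is level, along the jig's y; x is square to the peg and points back and up. Peg: steel rod 10 mm in diameter, round end 60 mm from here. A released roll slides down it.
- tape_center (a point): Centre (half-way up, on the axis) of the loose roll of packing tape: 81 mm outside, hole 53 mm right through, wall 14 mm, 48 mm high, 0.11 kg; flat on the desk right of the jig at the start. z is its axis; either face may go to the backplate. Take it across the wall, one finger in the hole. When hung, this point is 24 mm up the peg from peg_foot and 0 to 21 mm below the peg, square to it.
- tape: The same roll of tape: origin at the centre of its underside, 24 mm below tape_center.
- jar_right_center (a point): Centre of a loose white screw-lid jar, 74 mm across, 87 mm high, upright on the desk right of and behind the roll: a bystander. z is its axis.
- jar_left_center (a point): Centre of another such jar, upright left of the jig: a bystander. z is its axis.
Things that resemble listed ones, but are neither listed nor needed, are in the scene too. What is shaped like the tape but pink or yellow is not meant.

How it is judged (in metres and radians):
At the end, for the whole second after the job is handed in: The turntable is still and reads 60 degrees within 4 degrees; the tape roll hangs at rest on the slanted peg: peg through its hole (centre within 27 mm of the peg axis, sideways and in height), centre 15 to 36 mm up the peg from its foot, axis within 0.2 rad of the peg's (value of joint turntable between 0.977 and 1.117 rad and z of tape_center in the frame of peg_foot between 0.015 and 0.036 m and x of tape_center in the frame of peg_foot between -0.027 and 0.027 m and y of tape_center in the frame of peg_foot between -0.027 and 0.027 m and angle between the z axis of tape_center and the z axis of peg_foot, either way round below 0.2 rad and linear speed of tape below 0.02 m/s and velocity of joint turntable between -0.02 and 0.02 rad/s); the robot touches nothing.
It fails at once if a white jar is tipped over (angle between any of jar_right_center, jar_left_center's own z axis and vertical above 0.5 rad).
It also fails if it takes over 51 s, if anything falls off the work surface, if the arm or the gripper's body presses on something with over 40 N, if the wrist force passes 120 N, or if a joint passes its speed limit or range.

## Working session

There is one attempt and no reset: what is moved stays moved. The work goes in short steps, each a Python script; the robot and the scene stay as the last script left them, time stands still between calls to the robot, and variables do not carry over. Pictures are saved under pics/ and viewed, at most 10 in all, crops included, and the job is handed in when it is done.

```bash
mkdir -p pics
python3 - <<'E'
from bench import ctrl
import cv2, numpy as np
for n in("scene","top"):
    im=ctrl.read_camera(n); cv2.imwrite(f"pics/{n}0.png",im)
    p=ctrl.camera_params(n); print({k:(np.round(v,4).tolist() if k!='x' else 0) for k,v in p.items()})
print(ctrl.current_t())
E
```

```text
{'fx': 386.4058, 'fy': 386.4058, 'cx': 321.3655, 'cy': 205.5708, 'pose': [[-0.6225, 0.3993, -0.6731, -0.1411], [-0.7827, -0.32, 0.5339, 0.5957], [-0.0022, 0.8592, 0.5117, 0.6028], [0.0, 0.0, 0.0, 1.0]]}
{'fx': 365.6033, 'fy': 365.6033, 'cx': 321.7148, 'cy': 205.3618, 'pose': [[-0.0213, 0.9979, -0.0611, 0.5108], [-0.9997, -0.0218, -0.0075, 0.033], [-0.0088, 0.0609, 0.9981, 1.1934], [0.0, 0.0, 0.0, 1.0]]}
0.1
```

View pics/scene0.png

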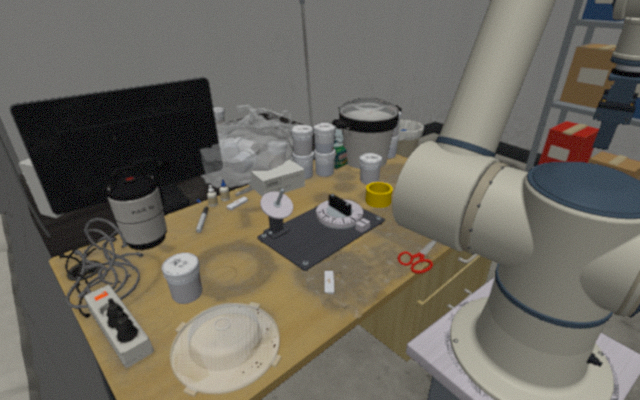

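View pics/top0.png

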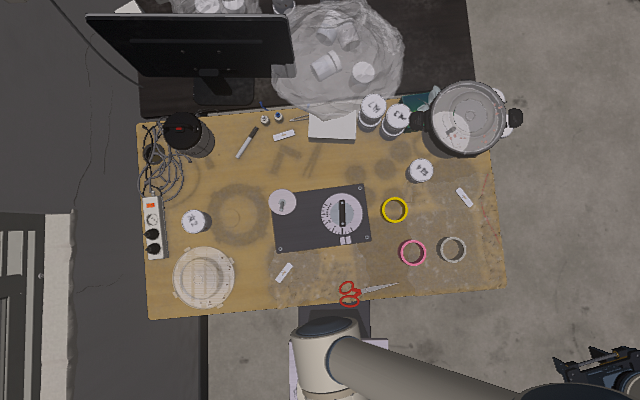

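Rings in the top view: yellow at (395,210), pink at (412,252) and a grey-beige one at (452,249). Only the last is neither pink nor yellow, so I'll check it in an enlarged crop.

Run:
```python
import cv2,numpy as np
t=cv2.imread("pics/top0.png"); c=t[150:275,260:480]
cv2.imwrite("pics/c1.png",cv2.resize(c,None,fx=3.6,fy=3.6,interpolation=cv2.INTER_CUBIC))
for p in[(452,239),(452,260),(442,249),(463,249),(462,252)]:print(p,t[p[1],p[0]])
```

```text
(452, 239) [ 89  98 104]
(452, 260) [132 138 144]
(442, 249) [137 140 144]
(463, 249) [41 47 52]
(462, 252) [61 68 75]
```

View pics/c1.png

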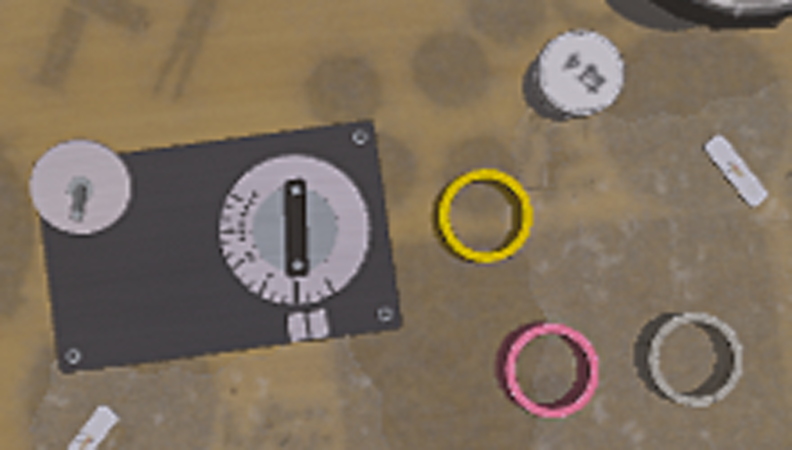

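The crop confirms it: grey ring at full-image (453,249), with the pink and yellow ones nearby as decoys. The bar is about 8° off the index line, so the reading is slightly negative. The jar is at (420,170). Next I'll measure.

```bash
cat > h.py <<'E'
from bench import ctrl
import cv2, numpy as np
def ray(uv,z,cam="top"):
    p=ctrl.camera_params(cam);T=p["pose"]
    d=T[:3,:3]@np.array([(uv[0]-p["cx"])/p["fx"],-(uv[1]-p["cy"])/p["fy"],-1]);o=T[:3,3]
    return o+d*(z-o[2])/d[2]
def blob(mask,near):
    cs,_=cv2.findContours(mask.astype(np.uint8)*255,cv2.RETR_EXTERNAL,cv2.CHAIN_APPROX_NONE)
    cs=[c for c in cs if cv2.contourArea(c)>15]
    return min(cs,key=lambda c:np.hypot(*(np.mean(c[:,0],0)-near)))
E
python3 - <<'E'
from h import *
t=cv2.imread("pics/top0.png").astype(int); S=t.max(2)-t.min(2); V=t.max(2)
def ell(name,mask,near,z):
    c=cv2.convexHull(blob(mask,near)); e=cv2.fitEllipse(blob(mask,near)); m=cv2.moments(c); cen=(m['m10']/m['m00'],m['m01']/m['m00'])
    print(name,cen,np.round(e[0],2),np.round(e[1],1),ray(cen,z).round(4)); return ray(cen,z)
d=ell("disc",(V>120)&(S<30),(341,214),.034)
b=ell("plate",(V>120)&(S<30),(282,202),.105)
i=ell("index",(V>120)&(S<30),(345,240),.035)
print("yaw db",np.degrees(np.arctan2(*(b-d)[[1,0]])-np.arctan2(.175,.055)),"yaw id",np.degrees(np.arctan2(*(d-i)[[1,0]])), np.hypot(*(b-d)[:2]),np.hypot(*(d-i)[:2]))
# bed edges
bed=(V<95)&(S<22); c=blob(bed,(320,217)); r=cv2.minAreaRect(c); P=np.array([ray(p,.014)[:2] for p in cv2.boxPoints(r)]); print("bed",P.round(4).tolist(),np.hypot(*(P[1]-P[0])),np.hypot(*(P[2]-P[1])))
# bar
g=np.zeros(V.shape,bool); g[195:232,330:352]=1
c=blob(g&(V<70),(341,214)); r=cv2.minAreaRect(c); P=np.array([ray(p,.07)[:2] for p in cv2.boxPoints(r)]);print("bar",P.mean(0),P.round(4).tolist())
# ring
for th in(105,115,125):
    g=np.zeros(V.shape,bool); g[232:268,434:472]=1
    try: ell("tape%d"%th,g&(V>th)&(S<22),(453,249),.048)
    except Exception as e: print(e)
big=cv2.resize(t[225:275,425:480].astype(np.uint8),None,fx=8,fy=8,interpolation=cv2.INTER_CUBIC)
big2=cv2.resize(t[175:255,265:380].astype(np.uint8),None,fx=5,fy=5,interpolation=cv2.INTER_CUBIC)
o=np.zeros((800-400,440+10+575-225,3),np.uint8)
cv2.imwrite("pics/c2.png",big)
E
```

```text
disc (341.4079031230083, 213.24920331421285) [341.6  212.77] [39.4 40. ] [ 0.5554 -0.0203  0.034 ]
plate (281.77209018890915, 201.44972577696527) [281.78 201.41] [25.3 27.1] [0.5918 0.1601 0.105 ]
index (345.0, 240.0) [345.   239.99] [ 7.1 11.8] [ 0.4707 -0.0295  0.035 ]
yaw db 6.045878742893458 yaw id 6.201708947534802 0.18406709958922704 0.08518735701473444
bed [[0.6179, 0.2144], [0.6537, -0.0948], [0.4655, -0.1152], [0.43, 0.1909]] 0.31122838264553226 0.18934198184343778
bar [ 0.55478787 -0.0201037 ] [[0.5948, -0.0109], [0.5952, -0.0275], [0.5148, -0.0293], [0.5144, -0.0128]]
tape105 (452.9518733850129, 249.30200258397932) [452.88 249.36] [25.3 25.3] [ 0.4353 -0.3631  0.048 ]
tape115 (452.9850697825381, 249.2781564427134) [452.93 249.32] [25.1 25.2] [ 0.4354 -0.3633  0.048 ]
tape125 (453.0048780487805, 249.29040650406503) [452.98 249.31] [25.  25.2] [ 0.4353 -0.3633  0.048 ]
```

View pics/c2.png

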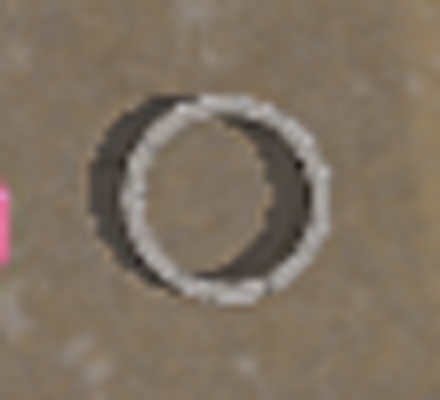

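The ring's rim is centred at (453,249), 79 mm across. The bed, disc and plate all agree on a jig yaw of about 6.2°. I'll check IK along the plan, then pick the tape.

```bash
cat >> h.py <<'E'
YAW=np.radians(6.2); AX=np.array([.5551,-.0202]); FOOT=np.array([.591,.160,.105]); TAPE=np.array([.4353,-.3633])
def az(a): return np.array([np.cos(a),np.sin(a),0])
f=az(YAW); c63,s63=np.cos(np.radians(63)),np.sin(np.radians(63))
ZP=-c63*f+s63*np.array([0,0,1]); XP=s63*f+c63*np.array([0,0,1])
def Rt(y,z): return np.column_stack([np.cross(y,z),y,z])
DN=np.array([0,0,-1.])
GH=.027  # grasp point height above underside
def hang(h,off=-.014,s=1): # tape centre h up the peg; TCP pose
    g=FOOT+ZP*(h+GH-.024)+XP*(off-.0335)
    return g-ZP*.019, Rt(s*XP,-ZP)
def pick(dz,a,s=1):
    u=az(a); g=np.append(TAPE,GH)-u*.0335
    return g+DN*.019+[0,0,dz], Rt(s*u,DN)
E
python3 - <<'E'
from h import *
for s in(1,-1):
    for n,p in(("pick",pick(0,np.radians(-42),s)),("hi",hang(.11,s=s)),("lo",hang(.026,s=s))):
        q=ctrl.ik(*p); print(s,n,p[0].round(3),None if q is None else np.round(q,1))
    for a in(0,60):
        u=az(YAW+np.radians(a)+np.pi/2); q=ctrl.ik(np.append(AX,.043),Rt(s*u,DN)); print(a,None if q is None else np.round(q,1))
E
```

```text
1 pick [ 0.41  -0.341  0.008] [-46.1  37.9 101.   -0.   41.1  -4.1]
1 hi [0.506 0.151 0.167] [ 11.8  16.2 116.8  -7.4  20.3  11.9]
1 lo [0.544 0.155 0.092] [ 11.3  27.3 116.6 -14.3   9.4  18.6]
0 [  -8.2   35.6   96.7   -0.    47.7 -104.4]
60 [  -8.2   35.6   96.7   -0.    47.7 -164.4]
-1 pick [ 0.41  -0.341  0.008] [-46.1  37.9 101.   -0.   41.1 175.9]
-1 hi [0.506 0.151 0.167] [  11.8   16.2  116.8   -7.4   20.3 -168.1]
-1 lo [0.544 0.155 0.092] [  11.3   27.3  116.6  -14.3    9.4 -161.4]
0 [-8.2 35.6 96.7 -0.  47.7 75.6]
60 [-8.2 35.6 96.7 -0.  47.7 15.6]
```

Run:
```python
from h import *
T=ctrl.current_t; a=np.radians(-42)
ctrl.command_gripper(.45)
ctrl.goto(*pick(.09,a)); print(T())
hit=ctrl.move_l(pick(0,a)[0],vel=.1,contact_N=6); print(hit,T(),ctrl.current_tool_pos())
ctrl.command_gripper(0); print(T(),ctrl.current_grip_width()*91,ctrl.current_grasp_force())
ctrl.move_l(pick(.2,a)[0],vel=.2); print(T(),ctrl.current_grip_width()*91,ctrl.current_grasp_force())
cv2.imwrite("pics/top1.png",ctrl.read_camera("top"));s=ctrl.read_camera("scene");cv2.imwrite("pics/s1.png",s)
```

```text
2.4083
False 3.4583 [ 0.41063003 -0.34118045  0.00846476]
4.0083 12.48650777440803 29.65619194241299
5.1583 12.47996708536939 29.840761550876778
```

View pics/s1.png

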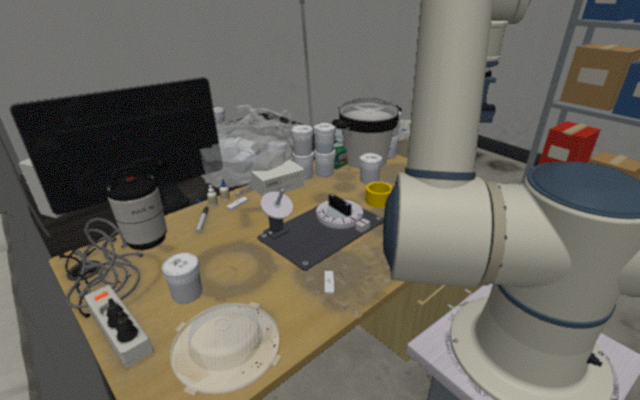

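The picture shows the arm blocking the view of the gripper. The grip width of 12.5 mm and the 30 N pad force show the roll is held. I'll go above the peg and look.

Run:
```python
from h import *
ctrl.goto(*hang(.13)); print(ctrl.current_t(),ctrl.current_q().round(1) if hasattr(ctrl.current_q(),'round') else ctrl.current_q())
t=ctrl.read_camera("top");s=ctrl.read_camera("scene")
cv2.imwrite("pics/top2.png",t);cv2.imwrite("pics/s2.png",s)
def px(P,cam):
    p=ctrl.camera_params(cam);T=p["pose"];c=T[:3,:3].T@(P-T[:3,3]);return (p["cx"]+p["fx"]*c[0]/-c[2], p["cy"]-p["fy"]*c[1]/-c[2])
k=4
a=cv2.resize(s[130:260,200:390],None,fx=k,fy=k,interpolation=cv2.INTER_CUBIC)
for P,col in((FOOT,(0,0,255)),(FOOT+ZP*.06,(0,255,0)),(FOOT+ZP*.106-XP*.014,(255,0,0)),(FOOT+ZP*.154-XP*.014,(255,0,255))):
    u=px(P,"scene"); print(np.round(u,1)); cv2.circle(a,(int((u[0]-200)*k),int((u[1]-130)*k)),4,col,-1)
cv2.imwrite("pics/c3.png",a)
```

```text
7.0667 [ 11.9  13.6 116.4  -6.6  23.2  11.2]
[276.6 204. ]
[282.3 189. ]
[290.7 180.7]
[296.3 166.8]
```

View pics/c3.png

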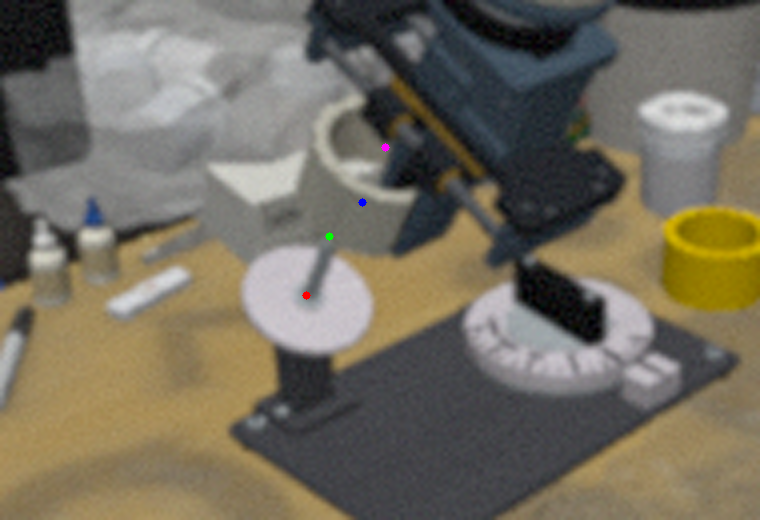

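The projected foot and tip fall on the peg, and the ring's upper rim surrounds its predicted centre at crop (385,147). Lowering now.

Run:
```python
from h import *
hit=ctrl.move_l(hang(.028)[0],vel=.07,contact_N=10)
p=np.array(ctrl.current_tool_pos()); d=p-hang(.024)[0]
print(hit,ctrl.current_t(),"h",.024+d@ZP,"lat",d@XP,d@np.cross(ZP,XP),ctrl.current_contact_force(),ctrl.current_q())
s=ctrl.read_camera("scene");cv2.imwrite("pics/s3.png",s)
cv2.imwrite("pics/c4.png",cv2.resize(s[130:260,200:390],None,fx=4,fy=4,interpolation=cv2.INTER_CUBIC))
```

```text
False 8.775 h 0.02831788825261989 lat 0.00018666177337843372 3.321152431666278e-05 [-0.0439276  -0.24368643 -1.07591026] [ 11.29984702  27.02405561 116.67750554 -13.94020428   9.63971769
  18.29277022]
```

View pics/c4.png

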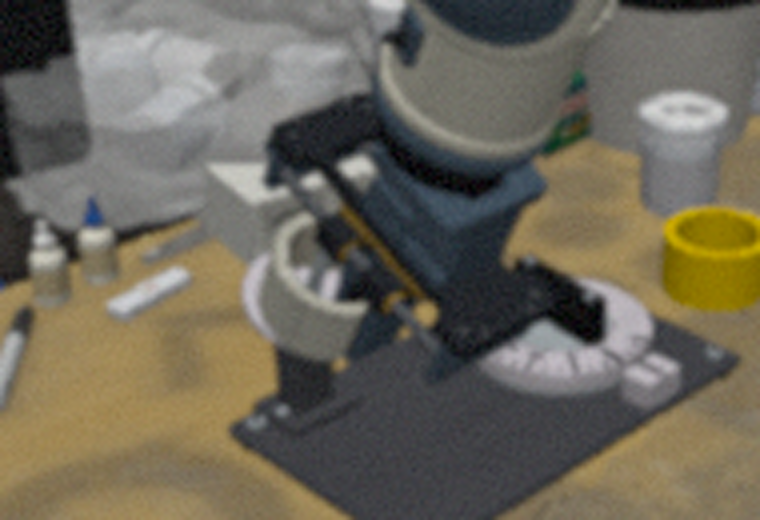

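The ring sits over the peg at the plate and there was no contact force. I'll release, withdraw along the peg, then turn the table.

Run:
```python
from h import *
T=ctrl.current_t
ctrl.command_gripper(.42); ctrl.sleep(.3)
ctrl.move_l(hang(.14)[0],vel=.12); print(T(),ctrl.current_contact_force())
B=lambda deg:Rt(-az(YAW+np.radians(deg)+np.pi/2),DN)
up,lo=np.append(AX,.16),np.append(AX,.043)
ctrl.goto(up,B(-5)); print(T())
s=ctrl.read_camera("scene");cv2.imwrite("pics/s4.png",s)
cv2.imwrite("pics/c5.png",cv2.resize(s[130:260,200:390],None,fx=4,fy=4,interpolation=cv2.INTER_CUBIC))
print(ctrl.move_l(lo,vel=.1,contact_N=8),T(),ctrl.current_tool_pos())
ctrl.command_gripper(0); print(T(),ctrl.current_grip_width()*91,ctrl.current_grasp_force())
```

```text
10.7917 [ 0.30804354  0.15515376 -0.20799733]
11.95
False 13.3167 [ 0.55546409 -0.02024646  0.04352632]
13.7667 17.8959566822983 30.000107288360596
```

View pics/c5.png

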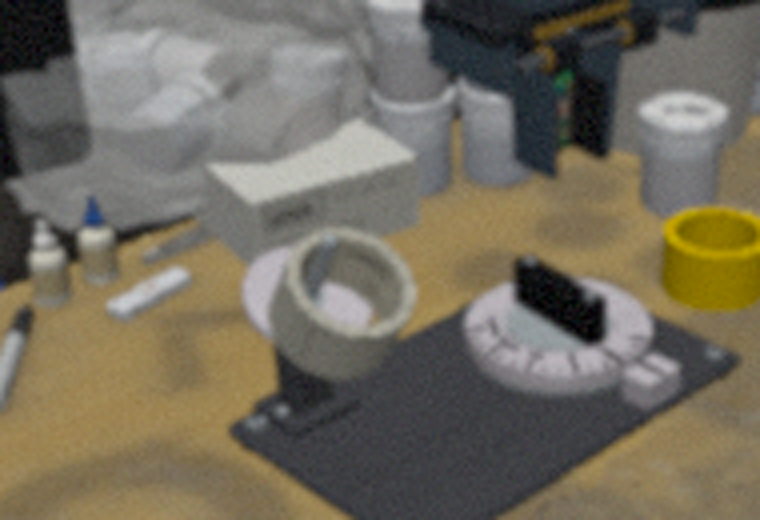

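The roll hangs on the peg against the plate and the bar is gripped (17.9 mm). Turning to 60°.

Run:
```python
from h import *
T=ctrl.current_t
B=lambda deg:Rt(-az(YAW+np.radians(deg)+np.pi/2),DN)
lo=np.append(AX,.043)
for d in (15,38,60):
    ctrl.goto(lo,B(d)); print(d,T(),ctrl.current_wrist_torque()[2])
ctrl.sleep(.3); ctrl.command_gripper(.5); ctrl.move_l(np.append(AX,.2),vel=.15)
ctrl.movej([-70,10,90,0,75,15]); print(T())
t=ctrl.read_camera("top").astype(int);cv2.imwrite("pics/top5.png",t); V=t.max(2)
g=np.zeros(V.shape,bool); g[195:232,322:362]=1
c=blob(g&(V<70),(341,214)); P=np.array([ray(p,.07)[:2] for p in cv2.boxPoints(cv2.minAreaRect(c))])
e=[P[1]-P[0],P[2]-P[1]]; L=max(e,key=np.linalg.norm); print("bar",P.mean(0),np.linalg.norm(e,axis=1),"reading",(np.degrees(np.arctan2(L[1],L[0]))-6.2)%180)
big=cv2.resize(t[180:255,265:370].astype(np.uint8),None,fx=7,fy=7,interpolation=cv2.INTER_CUBIC); cv2.imwrite("pics/c6.png",big)
```

```text
15 14.2083 0.11036867215486236
38 14.6917 0.08854826366876789
60 15.1583 0.15720610226438697
19.2417
bar [ 0.55117527 -0.02786894] [0.01801299 0.09631226] reading 59.878768465506056[ WARN:0@8.882] global loadsave.cpp:1063 imwrite_ Unsupported depth image for selected encoder is fallbacked to CV_8U.
```

View pics/c6.png

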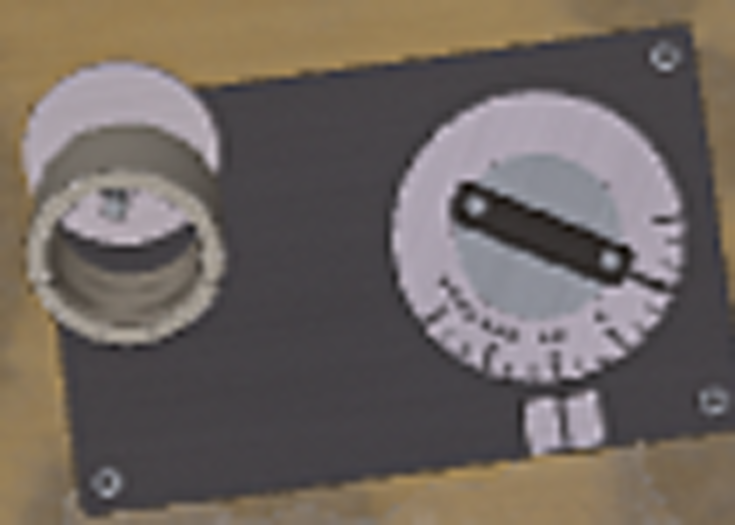

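The two-dot mark (crop 557,362) lines up with the index line (563,420), and the bar measures 59.9°. The roll hangs on the peg, with its rim centre at about crop (126,257). I'll check that numerically against the flush pose and then sign off.

Run:
```python
from h import *
def px(P,cam):
    p=ctrl.camera_params(cam);T=p["pose"];c=T[:3,:3].T@(P-T[:3,3]);return np.round((p["cx"]+p["fx"]*c[0]/-c[2], p["cy"]-p["fy"]*c[1]/-c[2]),1)
print("seen top",265+126/7,180+257/7,"scene",200+350/4,130+287/4)
for h in(.048,.055,.062): print(h,px(FOOT+ZP*h-XP*.021,"top"),px(FOOT+ZP*h-XP*.021,"scene"))
```

```text
seen top 283.0 216.71428571428572 scene 287.5 201.75
0.048 [282.2 214.7] [286.3 198.2]
0.055 [282.1 215.8] [287.  196.4]
0.062 [282.  216.8] [287.8 194.6]
```

The rim looks a few pixels lower than the flush prediction, so I'll overlay the expected flush rims in both views with my last picture.

Run:
```python
from h import *
YP=np.cross(ZP,XP); th=np.linspace(0,2*np.pi,90)
def px(P,cam):
    p=ctrl.camera_params(cam);T=p["pose"];c=(P-T[:3,3])@T[:3,:3];return np.c_[p["cx"]-p["fx"]*c[:,0]/c[:,2],p["cy"]+p["fy"]*c[:,1]/c[:,2]]
k=9;out=[]
for cam,x0,y0 in(("scene",256,178),("top",260,182)):
    im=cv2.resize(ctrl.read_camera(cam)[y0:y0+62,x0:x0+44],None,fx=k,fy=k,interpolation=cv2.INTER_CUBIC)
    for h,r,o,col in((.048,.0405,-.0215,(0,0,255)),(.048,.0265,-.0215,(0,160,255)),(0,.0405,-.0215,(255,0,0)),(0,.042,0,(0,255,0)),(.06,.005,0,(255,255,0))):
        P=FOOT+ZP*h+XP*o+r*(np.cos(th)[:,None]*XP+np.sin(th)[:,None]*YP)
        cv2.polylines(im,[np.int32((px(P,cam)-[x0,y0]+.5)*k)],True,col,1)
    out.append(im)
cv2.imwrite("pics/c7.png",np.hstack(out)); print(ctrl.current_t())
```

```text
19.3917
```

View pics/c7.png

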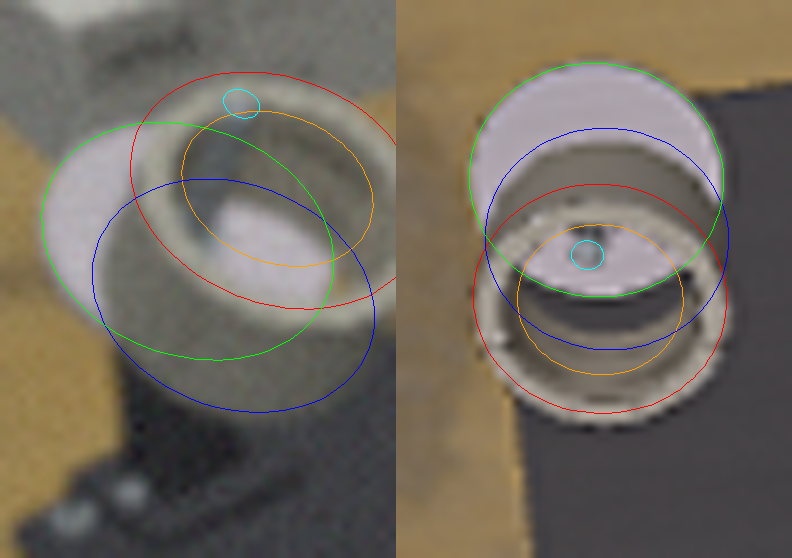

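The plate overlay fits. Both rims of the roll sit about 1 px lower than drawn by the same amount, so the roll is flush and parallel, hanging at its natural rest position. Nothing to mend, so I'm handing in.

```bash
python3 -c "
from bench import ctrl
print(ctrl.current_contact_force(), ctrl.sign_off(), ctrl.current_t())"
```

```text
the job is handed in; nothing more can be done
the job is handed in; nothing more can be done
```

I handed the job in at about 19 s of the 51 s allowed: the tape roll hangs on the slanted peg against the backplate, with its centre an estimated 23–26 mm below the peg axis (limit 27 mm), the turntable reads about 60° (59.9° measured), I never touched the white jars, and no verdict was returned at hand-in.

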